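# Clamp a postcard in the archive copying press

### The job

Get the old postcard clamped for copying: push the tray with the metal tab all the way in under the clear plate, then turn the yellow lock lever a full quarter turn so that it closes across the tray's front. Then flip the red safety catch up and over, off the lever, and only after that pull the spring lever with the black grip towards the robot until it reaches its stop, and finish holding it there: the job ends with the gripper still holding the lever at its stop. Do not knock the loupe, the jar or the brass weight about.

Things in the scene. Friction and masses are not known exactly. Their poses are not given: they have to be found in the camera images.
- press: Fixed copying press. Origin at table level; x from its front (robot side) to its back, y left, z up; coordinates below are in this frame, mm. Grey base x -125 to 185, y -125 to 175, top z 30. Beige housing on its right, x -60 to 185, y -85 to -25, top z 76. Clear plate x 30 to 165, y -9 to 109, top z 75, sinks 20 as the lever is pulled. Dark crossbar at the back, x 165 to 185, to z 130.
- tray (a joint): Slide of the black tray that carries the postcard, in m: 0 = drawn out towards the robot, 0.08 = fully home under the plate (hard stop). It starts between 0 and 0.03. It slides along press +x, needs about 3 N, and stays where it is left.
- tray_tab (a point): Middle of the top edge of the tray's upright aluminium tab, 12 thick (x) x 40 wide (y), standing 47 above the tray's top face, top at z 92. It lies at (-92 + slide, 25, 92): x -92 when drawn out, -12 when home. The tray is 125 wide (y -12 to 113), its top face at z 45.
- lock (a joint): Yellow lock lever at the tray's left front, on a vertical axis, rad: 0 = open, pointing to press -x (to the robot); 1.57 = locked (stop), pointing to -y across the tray's front edge. Grows counter-clockwise from above; starts at 0 to 0.12; needs 1 N at its knob; stays where left. It strikes the tray if that is not home.
- lock_knob (a point): Centre of the top of the upright yellow knob on the lock lever: a cylinder 18 diameter x 40 tall, z 42 to 82, 55 from the lever's axis. The lever under it is 14 wide, z 32 to 42.
- lock_hinge (a point): The lock lever's vertical axis, at (-29, 145, 32).
- catch (a joint): Red safety catch, hinged along press x on the housing, rad: 0 = guarding, leaning right (-y) 0.85 rad from upright, across the lever's front, which it blocks; 0.85 = upright; 2.3 = flipped over to the left (+y), lying over the housing (stop). It turns freely and falls by its own weight to the side to which it leans.
- catch_tab (a point): Centre of the red paddle of the catch, 50 from its hinge line. The paddle is 52 long (x -57 to -5), 24 wide (38 to 62 from the hinge line) and 6 thick. Guarding, this point is at (-37, -108, 115).
- catch_hinge (a point): Point on the catch's hinge line (along press x), at (-5, -70, 82).
- lever (a joint): Spring lever on the right side of the press, axis along press y, rad: 0 = up, leaning back (+x) 0.55 rad from upright; 1.05 = pulled forward to its stop, leaning 0.5 rad towards -x (to the robot). The spring needs 3 N at the grip at first, 9 N at the stop, and carries it back to 0 when let go.
- lever_grip (a point): Centre of the free part of the black grip: a round bar of 22 diameter lying along press y, 95 long from y -194 to -99, at 170 from the lever's axis. This point is on its centre line at y -155; at 0 it is at (69, -155, 200). The flat steel shaft of the lever (14 x 10) meets the bar at y -105 only.
- lever_hinge (a point): Point on the lever's axis, level with the grip point along y: (-20, -155, 55).
- loupe: Bystander: black magnifier, 48 diameter x 44 tall, upright on the table. Origin at the centre of its foot.
- paste_jar: Bystander: glass jar with white cap, 52 diameter x 55 tall. Origin at the centre of its foot.
- weight: Bystander: brass weight with a small knob, 54 diameter x 52 tall. Origin at the centre of its foot.

How it is judged:
On the way, in this order (a step that is already met when the one before it is completed fails the run):
1. the tray is pushed home (value of joint tray above 0.07 m), for 0.2 s.
2. the lock lever is turned across the tray's front (value of joint lock above 1.35 rad and value of joint tray above 0.07 m), for 0.2 s.
3. the red catch is flipped over while the lever is still up (value of joint catch above 1.6 rad and value of joint lever below 0.25 rad), for 0.2 s.
4. the lever is pulled to its stop (value of joint lever above 0.92 rad), for 0.2 s.
At the end, for the whole second after the job is handed in: The lever is held by the gripper's fingers (contact over 2 N) at 0.92 rad or more of its 1.05 rad travel, and nothing else holds it; the tray is home (0.07 m or more of 0.08), the lock lever turned to 1.35 rad or more of 1.57, and the red catch flipped to 1.6 rad or more of 2.3 (all of step 2 and value of joint lever above 0.92 rad and contact force between the fingers and lever above 2 N and value of joint catch above 1.6 rad and contact force between lever and weight below 0.2 N and contact force between lever and paste_jar below 0.2 N and contact force between lever and loupe below 0.2 N); the arm keeps its last pose, push and grip.
It fails at once if the lever is forced while the catch still guards it (value of joint lever above 0.25 rad and value of joint catch below 0.6 rad).
It fails at once if a bystander is knocked about (moved over 30 mm) (distance of any of loupe, paste_jar, weight from where it was at the start of the episode above 0.03 m).
It also fails if it takes over 64 s, if anything falls off the work surface, if the arm or the gripper's body presses on something with over 40 N, if the wrist force passes 120 N, or if a joint passes its speed limit or range.

### The arm

A 7-joint arm with a two-finger parallel gripper is mounted at the origin on the work surface. World frame = base frame: x ahead of the robot, y to its left, z up, the work surface at z = 0. Lengths are in m, angles in rad, forces in N, time in s.
With the tool pointing down it reaches from about 0.35 to 0.9 m from the base axis. Payload 8.1 kg.
Tool frame: the origin (TCP) lies at the centre of the arm's flange, where the gripper is bolted on; the fingertips stand 178 mm ahead of it and the grasp point (between the pads) lies 159 mm ahead of it; z points along the fingers, y is the line along which they close (so a half turn about z gives the same grasp; the last joint's range is limited). The gripper opens to 92 mm and grips with 3 to 60 N. Pads are 19 mm wide; open, the fingers measure 130 mm over their backs; the gripper's body (75 mm by 190 mm) begins 47 mm behind the grasp point.
Start: joints at [-1.277, 0.434, 0.025, 1.573, -0.012, 1.134, -0.075], TCP at [0.242, 0.576, 0.405] pointing down, gripper open.
Joint ranges: [-2.62, 2.62], [-0.44, 2.09], [-1.27, 1.32], [0.08, 2.57], [-1.32, 4.46], [0.12, 2], [-2.74, 2.74]. Speed limits (rad/s): [2.22, 2.22, 3.01, 3.01, 3.14, 3.14, 3.14].

### API

Orientations are given as a unit quaternion [w, x, y, z].
In Python, from workcell import robot gives the robot as it stands. The module is installed in compiled form; this text tells all that it offers. Calls block until the motion is done:
- robot.reach(position, orientation): joint-space move of the TCP to a pose.
- robot.line_to(position, frame=None, feed=0.15, contact_N=None): straight line of the TCP; frame=None keeps the orientation; feed is the mean speed in m/s. With contact_N (N) it stops when the force on the tool has changed by that much, and returns True; else False.
- robot.move_joints(angles): joint-space move.
- robot.ungrasp() and robot.close(): open the fingers fully, or close them until they stop; the grip force is fixed at half the most.
- robot.hold(seconds).
- robot.solve_ik(position, orientation): joint angles nearest the present ones, or None.
- robot.sense(): the state.
- robot.grab_frame(name): name is "side" or "top" or "wrist"; returns the picture (480x640x3 uint8, red, green, blue); there is no depth.
- robot.calibration(name): a dict with "intrinsics" (3x3 intrinsics, pixels), "R" (3x3) and "t" (3): a world point X has camera coordinates R X + t. Camera axes: x right, y down, z forward; pixel columns grow to the right and rows downward; lengths in m; the calibration is good to about 2 mm. The wrist camera is an equidistant fisheye: a pixel r from the principal point sees the ray r / f radians off the axis. A picture is of the moment at which its call begins: read the wrist's pose just before it. calibration takes no time and is no camera call; for the wrist camera it gives the pose at the moment of the call.
A pose or a line that the arm cannot do raises robot.PlanningError and nothing moves.
- robot.finish_job(): hands the job in; it is judged then, once.
Trained networks look in the newest picture that a camera, given by its name, has taken for a name from the list of things; names that differ only in an ending like _2 or _b are one class to them, and where a whole thing is asked for, a point or a joint stands for the part that bears it (a point fixed in the world has none). Each returns a list of dicts, best first, with "score" (0 to 1); they miss things now and then, are a little off and sometimes report something else, mostly with a low value. They report only what shows in the picture. A call takes as long as a camera call.
- robot.spot_in(camera, label): "at" ([x, y, z] in m, in world coordinates, good to about 4 mm: the middle of the surface that is visible of it).
- robot.outline_of(camera, label): "mask" (480x640 bool, what is visible of it).
- robot.mark_of(camera, label): "at" ([x, y, z] in m, in world coordinates, good to about 4 mm: a listed point, or the origin of a listed thing).
The state is a dict: "time": time; "joint_pos": joint angles; "dq": joint speeds; "tau": joint torques, N m; "tcp_pos": TCP position; "ee_rot": TCP orientation; "contact_force": force on the tool from outside, world axes, zero at the start; "moment": the same for the moment, N m; "finger_gap": finger opening in m; "finger_force": force on a finger pad.
Only numpy, scipy, OpenCV 4.12 (cv2) and the standard library are available. Lean on these libraries where they do the work, as an engineer would, in place of code of your own. Each camera call takes 0.05 s, during which the arm holds its last target. There are 200 camera calls.

## Working session

There is one attempt and no reset: what is moved stays moved. The work goes in short steps, each a Python script; the robot and the scene stay as the last script left them, time stands still between calls to the robot, and variables do not carry over. Pictures are saved under pics/ and viewed, at most 10 in all, crops included, and the job is handed in when it is done.

```bash
mkdir -p pics
cat > h.py <<'E'
from workcell import robot
import numpy as np, cv2
from scipy.spatial.transform import Rotation as Ro
def marks(cam, names):
    out={}
    for n in names:
        try: r=robot.mark_of(cam,n)
        except Exception as e: print(n,e); continue
        if r: out[n]=(np.array(r[0]["at"]),r[0]["score"]); print(cam,n,np.round(r[0]["at"],4),round(r[0]["score"],2))
        else: print(cam,n,None)
    return out
E
python3 - <<'E'
from h import *
for c in ("top","side"):
    f=robot.grab_frame(c); cv2.imwrite(f"pics/{c}0.png",f[:,:,::-1])
    marks(c,["press","tray_tab","lock_knob","lock_hinge","catch_tab","catch_hinge","lever_grip","lever_hinge","loupe","paste_jar","weight"])
s=robot.sense(); print(s["time"],s["tcp_pos"],s["ee_rot"])
E
```

```text
top press [ 5.515e-01 -1.100e-03  5.000e-04] 0.87
top tray_tab [0.48   0.0147 0.0944] 0.73
top lock_knob [0.4529 0.131  0.0795] 0.67
top lock_hinge [0.5133 0.139  0.0345] 0.61
top catch_tab [ 0.5199 -0.1129  0.115 ] 0.87
top catch_hinge [ 0.5461 -0.072   0.0808] 0.73
top lever_grip [ 0.6267 -0.1546  0.2017] 0.72
top lever_hinge None
top loupe [ 0.6312 -0.2589  0.0022] 0.55
top paste_jar [ 0.4973 -0.2947 -0.0008] 0.69
top weight [0.5771 0.2547 0.0033] 0.91
side press [ 0.5496 -0.0008 -0.0026] 0.88
side tray_tab [0.4875 0.0186 0.0897] 0.78
side lock_knob [0.4596 0.1339 0.0802] 0.57
side lock_hinge [0.5105 0.138  0.0332] 0.75
side catch_tab [ 0.5211 -0.1148  0.1155] 0.72
side catch_hinge [ 0.5503 -0.0828  0.0845] 0.55
side lever_grip [ 0.6313 -0.1561  0.2026] 0.84
side lever_hinge [0.4853 0.0166 0.0904] 0.26
side loupe [ 0.6304 -0.258   0.0022] 0.67
side paste_jar [ 0.4947 -0.2934  0.0016] 0.8
side weight [5.716e-01 2.526e-01 3.000e-04] 0.9
1.2 [0.24156158 0.57644647 0.40473546] [4.26157370e-08 1.97141746e-01 9.80374995e-01 3.75281728e-05]
```

View pics/top0.png

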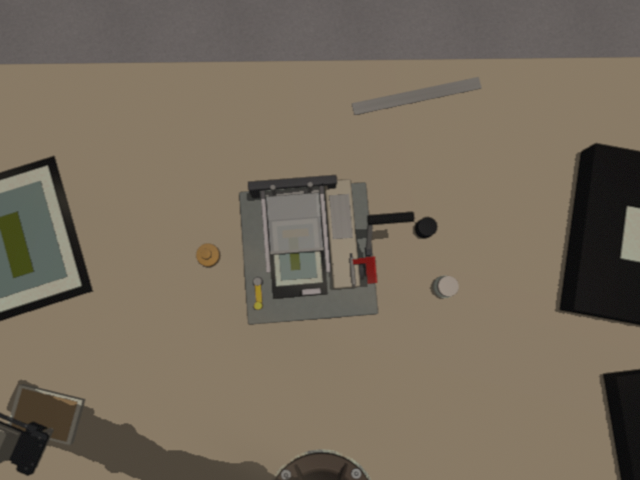

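View pics/side0.png

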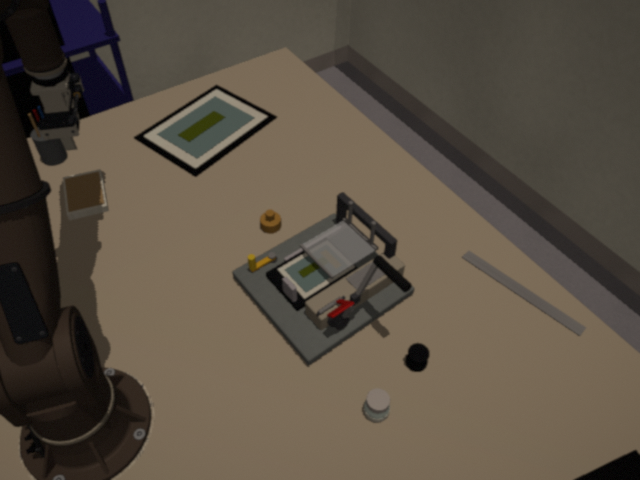

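```bash
cat >> h.py <<'E'
def fitpress(P,W):
    # P press-frame pts, W world pts -> yaw, t (2D)
    P=np.array(P)[:,:2];W=np.array(W)[:,:2];p=P-P.mean(0);w=W-W.mean(0)
    a=np.arctan2((p[:,0]*w[:,1]-p[:,1]*w[:,0]).sum(),(p*w).sum())
    R=np.array([[np.cos(a),-np.sin(a)],[np.sin(a),np.cos(a)]]);t=W.mean(0)-R@P.mean(0)
    return a,t,np.linalg.norm((R@P.T).T+t-W,axis=1)
E
python3 - <<'E'
from h import *
P=[(0,0),(0,0),(-.029,.145),(-.029,.145),(-.037,-.108),(-.037,-.108),(-.005,-.07),(.069,-.155),(.069,-.155)]
W=[(.5515,-.0011),(.5496,-.0008),(.5133,.139),(.5105,.138),(.5199,-.1129),(.5211,-.1148),(.5461,-.072),(.6267,-.1546),(.6313,-.1561)]
print(fitpress(P,W))
E
```

```text
(np.float64(0.06199514933607247), array([ 0.55000484, -0.00332776]), array([0.00268298, 0.00255997, 0.00136091, 0.00224439, 0.00052958,
       0.0019239 , 0.00358194, 0.00196619, 0.00367113]))
```

Top and side views agree. The press is at about (0.550, -0.003) with yaw 0.062, its left edge at pixel column ~243 and its right edge at ~375. The tab is at (311,292), the knob at (258,306), the red catch at (370,270) and the black grip at (390,218). The loupe (427,227), jar (446,287) and weight (207,255) are all clear of the paths. The tray slide is about 0.027. Next I'll push the tray.

```bash
cat >> h.py <<'E'
YAW=0.062; T0=np.array([.550,-.0033])
def w(p):  # press mm -> world m
    c,s=np.cos(YAW),np.sin(YAW); x,y,z=np.array(p,float)/1000
    return np.array([c*x-s*y+T0[0],s*x+c*y+T0[1],z])
def down(ang): # tool y at angle ang from press x axis (rad); tool z down
    a=ang+YAW; d=np.array([np.cos(a),np.sin(a),0]); z=np.array([0,0,-1.])
    q=Ro.from_matrix(np.c_[np.cross(d,z),d,z]).as_quat(); return q[[3,0,1,2]]
TIP=178; GR=159
def tip(x,y,z): return w((x,y,z+TIP))
def grasp(x,y,z): return w((x,y,z+GR))
def st(m=""):
    s=robot.sense(); R=np.array(s["tcp_pos"]); d=R[:2]-T0; c,n=np.cos(YAW),np.sin(YAW)
    print(m,"t%.1f"%s["time"],"press tcp",np.round([1e3*(c*d[0]+n*d[1]),1e3*(-n*d[0]+c*d[1]),1e3*R[2]],1),"F",np.round(s["contact_force"],1),"gap%.3f"%s["finger_gap"],"q7 %.2f"%s["joint_pos"][6]); return s
E
python3 - <<'E'
from h import *
H=np.pi/2
robot.close(); robot.reach(tip(-112,25,190),down(H)); st("above")
robot.line_to(tip(-112,25,62),feed=.2); st("down")
print(robot.line_to(tip(-22,25,62),feed=.06,contact_N=15)); st("pushed")
f=robot.grab_frame("top"); marks("top",["tray_tab"])
print(w((-12,25,92)))
robot.line_to(tip(-60,25,62)); robot.line_to(tip(-60,25,170),feed=.25); 
for c in("top","side"): robot.grab_frame(c); marks(c,["tray_tab","lock_knob"])
print("knob0 exp",w((-84,145,82))); st()
E
```

```text
above t4.8 press tcp [-111.7   25.7  368.1] F [-0.8  0.4 -0.4] gap0.000 q7 1.58
down t5.6 press tcp [-111.6   25.1  240.5] F [-1.4  0.4  0.5] gap0.000 q7 1.73
True
pushed t6.8 press tcp [-29.6  25.1 239.2] F [-0.2  0.1  0.3] gap0.000 q7 1.75
top tray_tab [ 0.5423 -0.0746  0.0801] 0.44
[0.53647405 0.02090844 0.092     ]
top tray_tab None
top lock_knob [0.4531 0.1277 0.0804] 0.64
side tray_tab [0.5373 0.0203 0.09  ] 0.84
side lock_knob [0.4603 0.1314 0.0829] 0.67
knob0 exp [0.45717715 0.13621674 0.082     ]
 t8.2 press tcp [-60.2  25.  347.2] F [ 0.3  0.2 -0.7] gap0.001 q7 1.65
```

Run:
```python
from h import *
def fp(th,z):
    u=np.array([-np.cos(th),-np.sin(th)]); t=np.array([np.sin(th),-np.cos(th)])
    p=np.array([-29,145])+55*u-18.5*t; return tip(p[0],p[1],z)
robot.line_to(tip(-90,60,170),feed=.25)
robot.reach(fp(-.3,150),down(-.3)); robot.line_to(fp(-.3,52),feed=.2); st("start")
for th in np.linspace(0,1.6,9):
    c=robot.line_to(fp(th,52),down(th),feed=.1,contact_N=20 if th<1.3 else 12); 
    if c: st("contact %.2f"%th); 
    if c: break
st("end")
for c in("top","side"): robot.grab_frame(c); marks(c,["lock_knob"])
print("exp",w((-29,90,82)))
```

```text
start t10.8 press tcp [-75.6 178.6 230.6] F [-0.6 -0.3  0.2] gap0.001 q7 -0.21
contact 1.60 t14.0 press tcp [-48.7  90.3 228.8] F [-2.8  0.4  0.4] gap0.000 q7 1.44
end t14.0 press tcp [-48.7  90.3 228.8] F [-2.8  0.4  0.4] gap0.000 q7 1.44
top lock_knob None
side lock_knob None
exp [0.51547929 0.08473023 0.082     ]
```

Run:
```python
from h import *
H=np.pi/2
robot.line_to(tip(-80,90,52)); robot.line_to(tip(-80,90,190),feed=.25)
for c in("side",): robot.grab_frame(c); marks(c,["lock_knob","tray_tab","catch_tab"])
robot.reach(tip(-90,-165,190),down(H)); robot.line_to(tip(-40,-165,190),feed=.25); robot.line_to(tip(-40,-165,107),feed=.2); st("beside")
print(robot.line_to(tip(-40,-70,107),feed=.08,contact_N=15)); st("flipped"); robot.hold(.3)
robot.line_to(tip(-40,-85,107)); robot.line_to(tip(-60,-110,200),feed=.25); robot.hold(.2)
for c in("top","side"):
    f=robot.grab_frame(c); cv2.imwrite(f"pics/{c}1.png",f[:,:,::-1]); marks(c,["catch_tab","lever_grip","lock_knob"])
print("catch exp", w((-31,-70+50*np.sin(1.45),82+50*np.cos(1.45))),"grip exp",w((69,-155,200)),"knob exp",w((-29,90,82))); st()
cv2.imwrite("pics/side1c.png",cv2.resize(robot.grab_frame("side")[180:380,220:440,::-1],None,fx=2.7,fy=2.7))
```

```text
side lock_knob [0.5192 0.0811 0.0798] 0.55
side tray_tab [0.5374 0.0223 0.09  ] 0.67
side catch_tab [ 0.5176 -0.1153  0.1145] 0.84
beside t17.3 press tcp [ -40.1 -164.8  285.6] F [-0.4  0.5 -0.1] gap0.001 q7 1.98
False
flipped t18.7 press tcp [-40.  -70.6 285. ] F [0.1 0.2 0.1] gap0.000 q7 1.79
top catch_tab [ 0.5115 -0.0284  0.0865] 0.76
top lever_grip [ 0.6279 -0.1517  0.1984] 0.81
top lock_knob [0.5119 0.0796 0.079 ] 0.5
side catch_tab [ 0.5146 -0.0301  0.088 ] 0.88
side lever_grip [ 0.6297 -0.1564  0.2024] 0.57
side lock_knob [0.5199 0.0818 0.0802] 0.77
catch exp [ 0.52032134 -0.02554599  0.08802514] grip exp [ 0.62847127 -0.15372693  0.2       ] knob exp [0.51547929 0.08473023 0.082     ]
 t20.4 press tcp [ -60.  -110.   377.9] F [ 0.2 -0.3  0.5] gap0.000 q7 1.84
```

View pics/side1c.png

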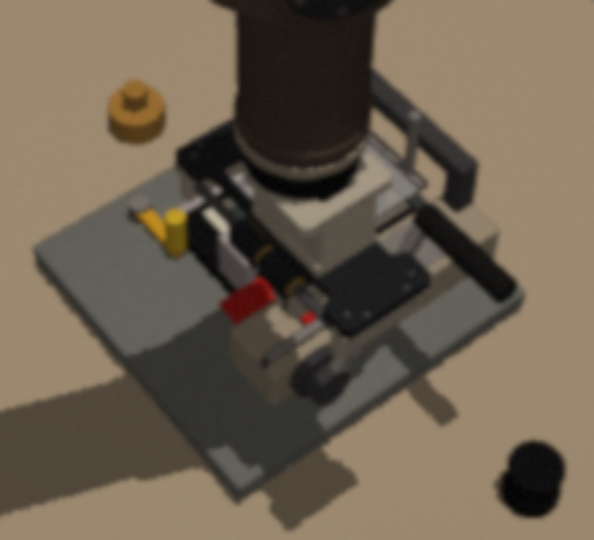

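The crop shows the red catch lying left over the housing at (248,300), the yellow lever across the tray front at (165,225), and the black grip still up at (465,250). Next is the lever.

Run:
```python
from h import *
robot.line_to(tip(-60,-110,300),feed=.25)
def g(a,dz=0,r=170): return grasp(-20+r*np.sin(a),-155,55+r*np.cos(a)+dz)
A=np.linspace(.55,-.52,11)
print([robot.solve_ik(g(a),down(0)) is not None for a in A])
robot.ungrasp(); robot.reach(g(.55,110),down(0)); st("above")
print(robot.line_to(g(.55),feed=.12,contact_N=12)); st("at grip")
robot.close(); s=st("closed"); print(s["finger_force"])
if s["finger_gap"]>.015:
    for a in A[1:]:
        c=robot.line_to(g(a),feed=.12,contact_N=25); s=st("%.2f %s"%(a,c))
        if c: break
    robot.hold(.5); s=st("held"); print(s["finger_force"])
for c in("top","side"):
    f=robot.grab_frame(c); marks(c,["lever_grip","catch_tab","lock_knob","tray_tab","loupe","paste_jar","weight"])
cv2.imwrite("pics/side2c.png",cv2.resize(f[180:430,220:470,::-1],None,fx=2.3,fy=2.3))
print("exp",w((-101.5,-155,204)))
```

```text
[True, True, True, True, True, True, True, True, True, True, True]
above t23.7 press tcp [  68.6 -155.   468.9] F [-0.3 -0.4 -0.2] gap0.092 q7 0.42
False
at grip t24.8 press tcp [  69.1 -155.2  359.8] F [0.7 0.5 0.1] gap0.091 q7 0.46
closed t25.9 press tcp [  68.7 -155.   358.9] F [-1.4 -0.5  1.6] gap0.022 q7 0.46
29.999453723430634
0.44 False t26.1 press tcp [  53.4 -155.   368. ] F [ 4.4  0.  -1.2] gap0.021 q7 0.46
0.34 False t26.4 press tcp [  37.5 -155.   375.6] F [ 7.  -0.1  2.8] gap0.021 q7 0.46
0.23 False t26.8 press tcp [  20.7 -154.9  381.5] F [8.4 0.7 6.7] gap0.021 q7 0.46
0.12 False t27.1 press tcp [   2.8 -154.8  384.7] F [8.  2.9 9.6] gap0.021 q7 0.47
0.02 False t27.4 press tcp [ -15.5 -154.8  385.8] F [7.2 2.  8.7] gap0.021 q7 0.47
-0.09 False t27.6 press tcp [ -33.9 -154.8  384.8] F [7.1 1.  9. ] gap0.021 q7 0.47
-0.20 False t27.9 press tcp [ -51.9 -154.8  382. ] F [6.5 2.3 7. ] gap0.021 q7 0.47
-0.31 False t28.2 press tcp [ -69.5 -154.9  377.3] F [6.1 2.5 7.2] gap0.021 q7 0.47
-0.41 False t28.6 press tcp [ -86.5 -154.9  370.8] F [7.  1.1 7.9] gap0.021 q7 0.48
-0.52 False t28.9 press tcp [-102.4 -155.   362.9] F [6.5 3.  8.6] gap0.021 q7 0.48
held t29.4 press tcp [-102.3 -155.   362.9] F [4.9 1.2 9.4] gap0.021 q7 0.48
30.00159054994583
top lever_grip [ 0.4576 -0.1608  0.2031] 0.77
top catch_tab [ 0.5144 -0.0234  0.0876] 0.95
top lock_knob [0.5159 0.0798 0.0775] 0.52
top tray_tab [0.5339 0.0212 0.0922] 0.93
top loupe [ 0.6312 -0.259   0.0024] 0.97
top paste_jar None
top weight [0.5777 0.2549 0.0049] 0.94
side lever_grip [ 0.4588 -0.1644  0.2087] 0.81
side catch_tab None
side lock_knob [0.5184 0.0843 0.0809] 0.83
side tray_tab [0.5387 0.0223 0.0876] 0.77
side loupe [ 0.6311 -0.2586  0.002 ] 0.69
side paste_jar [0.5202 0.0793 0.08  ] 0.74
side weight [0.5722 0.253  0.0008] 0.85
exp [ 0.45829886 -0.16429115  0.204     ]
```

View pics/side2c.png

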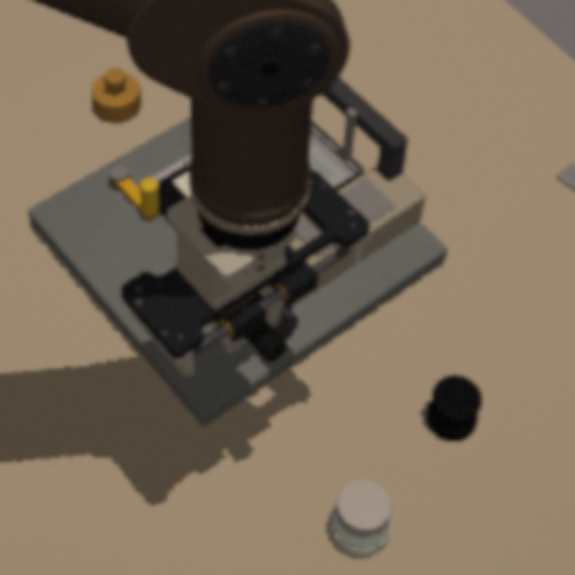

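The gripper holds the bar at the stop, with the grip at (270,330) in the crop. The lock is closed at (135,195), and the loupe, jar and weight haven't moved. Handing in.

```bash
python3 -c "
from h import *
print(robot.finish_job())"
```

```text
the job is handed in; nothing more can be done
None
```

The job is handed in (verdict not shown): my last readings had the tray home, the lock lever across its front, the red catch flipped over, and the gripper holding the spring lever at its stop, with loupe, jar and weight undisturbed.

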